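Switch the ball sorter to its other chute and feed the next ball

ROBOT

A 6-joint arm with a two-finger parallel gripper is mounted at the origin on the work surface. World frame = base frame: x ahead of the robot, y to its left, z up, the work surface at z = 0. Lengths are in m, angles in degrees, forces in N, time in s.
With the tool pointing down it reaches from about 0.25 to 0.725 m from the base axis. Payload 9.7 kg.
Tool frame: the origin (TCP) lies between the finger pads; the fingertips stand 25 mm ahead of it and the grasp point (between the pads) lies 6 mm ahead of it; z points along the fingers, y is the direction in which the jaws open and shut (so a half turn about z gives the same grasp; the last joint's range is limited). The gripper opens to 85 mm and grips with 20 to 120 N. Pads are 22 mm wide; open, the fingers measure 114 mm over their backs; the gripper's body (76 mm by 85 mm) begins 54 mm behind the grasp point. The pads swing forward as they close: fully open they stand 13 mm farther back than shut.
Start: joints at [77.235, 4.979, 10.078, 95.1, 0, 90], TCP at [0.122, 0.536, 0.256] pointing down, gripper open.
Joint ranges: [-179.16, 179.16], [-48.56, 103.87], [-65.8, 70.77], [-126.05, 130.52], [-82.76, 87.17], [-180, 180]. Speed limits (degrees/s): [127.2, 127.2, 147.25, 180, 180, 180].

INTERFACE

Orientations are given as a 3x3 rotation matrix whose columns are the frame's x, y, z axes.
In Python, from plant import env, cams gives the robot as it stands. Calls block until the motion is done:
- env.reach(position, orientation): joint-space move of the TCP to a pose.
- env.line_to(position, orientation=None, speed=0.15): straight line of the TCP; orientation=None keeps the orientation; speed is the mean speed in m/s.
- env.set_joints(angles): joint-space move.
- env.gripper_to(opening, newtons=None): finger opening in m; newtons is the grip in N (None keeps the last); returns when the fingers have stopped.
- env.sleep(seconds).
- env.solve_ik(position, orientation): joint angles nearest the present ones, or None.
- env.get_state(): the state.
- cams.snapshot(name): name is "scene" or "top" or "wrist"; returns a dict with "pixels" (400x640x3 uint8, red, green, blue), "range_z" (400x640 float32, m along the optical axis (not along the pixel's ray), 0 where there is no reading), "fovy" (degrees; the focal length in pixels is half the picture's height over the tangent of half this angle, whatever the lens; pixels are square), "cx", "cy" (the principal point, pixels), "cam_to_world" (4x4, takes a point from camera to world coordinates). Camera axes: x right, y down, z forward; pixel columns grow to the right and rows downward; lengths in m; the calibration is good to about 2 mm. The wrist camera is an equidistant fisheye: a pixel r from the principal point sees the ray r / f radians off the axis. A picture is of the moment at which its call begins.
A pose or a line that the arm cannot do raises env.IKError and nothing moves.
- env.finish_job(): hands the job in, once; it reports no verdict.
The state is a dict: "t": time; "joint_pos": joint angles; "joint_velocities": joint speeds; "joint_efforts": joint torques, N m; "eef_pos": TCP position; "orientation": TCP orientation; "force": force on the tool from outside, world axes, zero at the start; "ft_torque": the same for the moment, N m; "width": finger opening in m.
Only numpy, scipy, OpenCV 4.12 (cv2) and the standard library are available. Lean on these libraries where they do the work, as an engineer would, in place of code of your own. Each camera call takes 0.05 s, during which the arm holds its last target.

TASK

The sorter's seesaw gate is tipped towards one chute. Press the raised end of the gate down with the fingertips so that it rocks over to the other chute, then push the waiting ball along its ledge so that it rolls over the gate and comes to rest in that other chute. Nothing is to be grasped or lifted, and the other things on the bench stay where they are.

Things in the scene. Friction and masses are not known exactly. Their poses are not given: they have to be found in the camera images.
- rig: Ball sorter fixed to the bench: cross-shaped grey base plate 10 mm thick (190 x 200 mm, with arms 480 mm over all along y) with a feed ledge, a seesaw gate and two open chutes. Origin at the bench surface, straight below the gate's pivot; +y runs along the gate to the left chute, the -x side (towards the robot) carries the feed, z up
- feed (a point): Middle of the ball's seat on the feed: a steel ledge 42 mm wide, rig x = -127 to -75 mm, floor 123.5 mm above the bench, rear (-x) end open, side rails 9 mm above the floor; then a ramp down in +x to the gate's middle at x = -26 mm. The ball waits between two cross bars 3 mm high; pushed some 12 mm in +x, over the front bar, it rolls on by itself
- chute_left (a point): Middle of the upper (inner) edge of the left chute's floor, 98 mm in +y from the pivot, 70 mm above the bench. The chute is an aluminium trough 44 mm wide inside, falling outward (+y) at 0.25 rad to an end wall 229 mm from the pivot; its walls are at most 100 mm above the bench
- chute_right (a point): The same on the right chute, 98 mm in -y from the pivot; it falls outward in -y
- gate (a joint): Tilt of the seesaw gate, an aluminium trough 200 x 50 mm, walls 19 mm high, hinged about rig x, pivot 75 mm above the bench, floor 30 mm above the pivot. -0.22 rad: left (+y) end down, balls go left; +0.22: right (-y) end down, balls go right. Top-heavy (a 24 mm steel weight on its far side, at the middle): it falls by itself from the middle to either stop and stays there; under 1 N on an end turns it over
- tab_left (a point): Centre of the upper face of the gate's left press tab: a flat plate 45 (x) by 40 (y) by 3 mm on the far (+x) side of the trough near its left (+y) end, 47 mm in x and 80 mm in y from the pivot, flush with the trough's floor. About 122 mm above the bench and 72 mm out in y when raised, 87 mm above and 85 mm out when down
- tab_right (a point): The same on the gate's right press tab, near its right (-y) end
- ball_center (a point): Centre of the ball: plain black plastic, 30 mm in diameter, 22 g. It waits on the feed ledge 98 mm from the pivot towards the robot (rig x = -98 mm, y = 0), its centre 138.5 mm above the bench
- jar: Bystander: white screw-top jar, 48 mm in diameter, 65 mm tall, loose; origin under its centre
- screwdriver: Bystander: grey-handled screwdriver 170 mm long lying on the bench, loose; along its own x axis
- meter: Bystander: grey hand-held meter 150 x 75 x 34 mm lying on the bench, loose; origin under its centre, long along its own x axis
Mind the look-alikes: they are no part of the job. Of the things shaped like the part that bears ball_center, the black one is meant.

How it is judged:
By the outcome, as a careful person would: the job done as asked, in the order asked, and still so for the second after the job is handed in, with the robot touching nothing.
It also fails if it takes over 45 s, if anything falls off the work surface, if the arm or the gripper's body presses on something with over 40 N, if the wrist force passes 120 N, or if a joint passes its speed limit or range.

## Working session

There is one attempt and no reset: what is moved stays moved. The work goes in short steps, each a Python script; the robot and the scene stay as the last script left them, time stands still between calls to the robot, and variables do not carry over. Pictures are saved under pics/ and viewed, and the job is handed in when it is done.

```bash
ls; mkdir -p pics
python3 - <<'E'
from plant import env,cams
import cv2,numpy as np
for n in ["scene","top","wrist"]:
    s=cams.snapshot(n); cv2.imwrite(f"pics/{n}0.png",s["pixels"][:,:,::-1]); np.savez(f"{n}0.npz",**s)
    print(n,s["fovy"],s["cx"],s["cy"],np.round(s["cam_to_world"],3).tolist(),(s["range_z"]>0).mean())
st=env.get_state();print(st["t"],st["eef_pos"],st["orientation"],st["force"])
E
```

```text
pics
scene 51.41044761858601 330.13524082170886 201.15213944199175 [[0.866, 0.27, -0.421, 1.026], [0.5, -0.456, 0.736, -0.809], [0.007, -0.848, -0.53, 0.682], [0.0, 0.0, 0.0, 1.0]] 0.99622265625
top 52.7929202920953 330.58819026791826 195.74618744409852 [[-0.0, -0.992, 0.129, 0.465], [-1.0, 0.004, 0.027, -0.019], [-0.027, -0.129, -0.991, 1.001], [0.0, 0.0, 0.0, 1.0]] 0.99600390625
wrist 65.70646984690485 324.68854765361726 196.18647910368946 [[0.222, 0.925, 0.308, 0.042], [0.975, -0.21, -0.071, 0.555], [-0.001, 0.316, -0.949, 0.374], [0.0, 0.0, 0.0, 1.0]] 0.99604296875
0.15 [0.12151122 0.53625837 0.25572905] [[-9.75286298e-01  2.20944779e-01 -2.05195935e-04]
 [ 2.20944872e-01  9.75285751e-01 -1.03276235e-03]
 [-2.80587772e-05 -1.05257596e-03 -9.99999446e-01]] [0.24209982 0.24070426 1.13773065]
```

View pics/scene0.png

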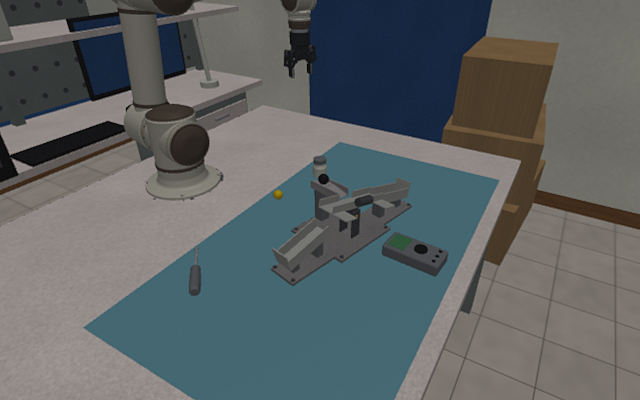

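View pics/top0.png

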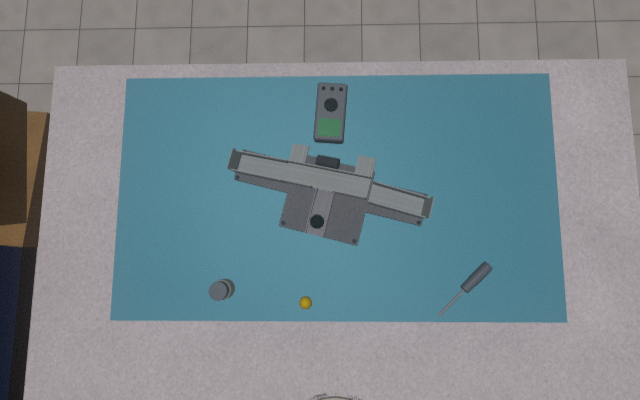

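The scene picture shows the rig at about (345,225), with the black ball at (323,179) and an orange look-alike at (278,194). In the top picture the ball is at (317,221), the tabs at (299,153) and (366,165), and the meter at (331,113), close beyond the tabs. Next I'll zoom in and measure.

```bash
cat > h.py <<'E'
import numpy as np,cv2
def f(s): return 200/np.tan(np.radians(float(s["fovy"])/2))
def pt(s,u,v,z=None):
    F=f(s); z=s["range_z"][int(round(v)),int(round(u))] if z is None else z
    p=np.array([(u-s["cx"])/F*z,(v-s["cy"])/F*z,z,1]); return (s["cam_to_world"]@p)[:3]
def ray(s,u,v):
    d=np.array([(u-s["cx"])/f(s),(v-s["cy"])/f(s),1]); T=s["cam_to_world"]; d=T[:3,:3]@d; return T[:3,3],d/np.linalg.norm(d)
def tri(a,b):
    (o1,d1),(o2,d2)=a,b
    t=np.linalg.lstsq(np.c_[d1,-d2],o2-o1,rcond=None)[0]
    p,q=o1+t[0]*d1,o2+t[1]*d2; return (p+q)/2,np.linalg.norm(p-q)
def plane(s,u,v,z):
    o,d=ray(s,u,v); return o+d*(z-o[2])/d[2]
def dark(s,box,thr=35):
    x0,y0,x1,y1=box; g=s["pixels"][y0:y1,x0:x1].max(2); m=(g<thr).astype(np.uint8)
    c=max(cv2.findContours(m,cv2.RETR_EXTERNAL,cv2.CHAIN_APPROX_NONE)[0],key=cv2.contourArea)
    (u,v),r=cv2.minEnclosingCircle(c); M=cv2.moments(c)
    return u+x0,v+y0,r,M["m10"]/M["m00"]+x0,M["m01"]/M["m00"]+y0
E
python3 - <<'E'
from h import *
S=dict(np.load("scene0.npz"));T=dict(np.load("top0.npz"))
a=T["pixels"][130:260,220:450,::-1]; cv2.imwrite("pics/tc.png",cv2.resize(a,None,fx=3.4,fy=3.4,interpolation=cv2.INTER_CUBIC))
a=S["pixels"][150:295,255:455,::-1]; cv2.imwrite("pics/sc.png",cv2.resize(a,None,fx=4,fy=4,interpolation=cv2.INTER_CUBIC))
db=dark(S,(305,165,340,192));dt=dark(T,(300,205,335,235));print(db,dt)
for k in(0,3): print(tri(ray(S,*db[k:k+2]),ray(T,*dt[k:k+2])))
for n,u,v in[("tabL",299,151),("tabR",366,163),("left end",240,160),("right chute",410,203),("gate r",360,184),("gate l",290,172),("gate mid",325,177),("ball",317,221),("weight",328,161),("meter",331,100),("plateFL",284,222),("plateFR",354,240)]:
    print(n,np.round(pt(T,u,v),4))
E
```

```text
Traceback (most recent call last):
  File "h.py", line 16, in dark
    c=max(cv2.findContours(m,cv2.RETR_EXTERNAL,cv2.CHAIN_APPROX_NONE)[0],key=cv2.contourArea)
ValueError: max() iterable argument is empty
```

```bash
sleep 1; ls pics
```

```text
sc.png
scene0.png
tc.png
top0.png
wrist0.png
```

View pics/tc.png

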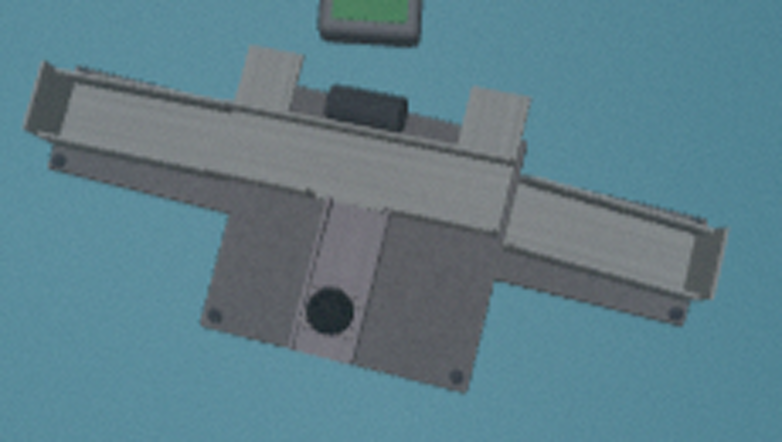

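View pics/sc.png

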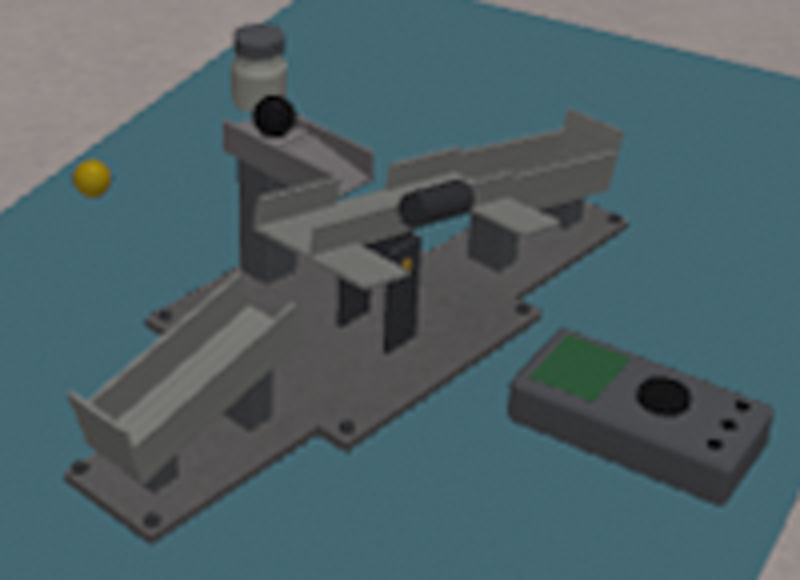

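The right end (nearer the camera in the scene view, tab at about (355,265) in the crop) is raised and the left end is down. So I press the right tab and the ball should go right. The dark threshold was too low, so I'll raise it and measure again.

Run:
```python
from h import *
S=dict(np.load("scene0.npz"));T=dict(np.load("top0.npz"))
print(T["pixels"][221,317],S["pixels"][179,323],T["pixels"][221,305:330].max(1))
db=dark(S,(305,165,340,192),55);dt=dark(T,(300,205,335,235),62);print(db,dt)
for k in(0,3): print(tri(ray(S,*db[k:k+2]),ray(T,*dt[k:k+2])))
# tab right: top crop corner px (471,88),(528,98),(515,160),(460,148) /3.4; scene crop corners /4
t=lambda a:(a[0]/3.4+220-.35,a[1]/3.4+130-.35); s=lambda a:(a[0]/4+255-.4,a[1]/4+150-.4)
for n,u,v in[("tabL",299,149),("tabR",366,163),("gate r",360,184),("gate l",290,172),("gate mid",325,177),("ball",317,221),("weight",328,161),("meter",331,100),("meternear",331,138)]:
    print(n,np.round(pt(T,u,v),4))
for n,a,b in[("tabR far-left corner",(471,88),(410,268)),("tabR far-right",(528,98),(375,287)),]:
    print(n,tri(ray(T,*t(a)),ray(S,*s(b))))
for n,a in[("FL",(212,316)),("FR",(456,377)),("Lend",(58,160)),("Rend",(676,314))]:
    print(n,plane(T,*t(a),0.01))
```

```text
[43 48 52] [21 22 24] [104 102 116 112 116  60  55  52  50  49  48  54  52  50  51  49  47  49
  49 115 116 119  90  96 100]
(323.2142848968506, 178.7857141494751, 5.273252010345459, 323.09832134292566, 178.53717026378897) (316.625, 221.125, 6.719940185546875, 316.6280991735537, 221.20798898071627)
(array([0.52228569, 0.03455544, 0.13844491]), np.float64(0.0007260509878221474))
(array([0.52202139, 0.03447758, 0.13917745]), np.float64(0.0008156319055922301))
tabL [0.6943 0.0798 0.0862]
tabR [ 0.6526 -0.0734  0.1215]
gate r [ 0.6052 -0.0596  0.1231]
gate l [0.6402 0.1004 0.0846]
gate mid [0.6245 0.0183 0.1048]
ball [0.5218 0.033  0.1547]
weight [0.6543 0.0105 0.1365]
meter [0.8318 0.0066 0.0351]
meternear [0.7349 0.0066 0.0331]
tabR far-left corner (array([ 0.67052757, -0.05606406,  0.11927274]), np.float64(0.0008887981162423632))
tabR far-right (array([ 0.66380594, -0.09206011,  0.12426368]), np.float64(0.003981200785968978))
FL [0.52776032 0.12823776 0.01      ]
FR [ 0.48363522 -0.04829526  0.01      ]
Lend [0.64322506 0.24423584 0.01      ]
Rend [ 0.52856989 -0.20667606  0.01      ]
```

View pics/wrist0.png

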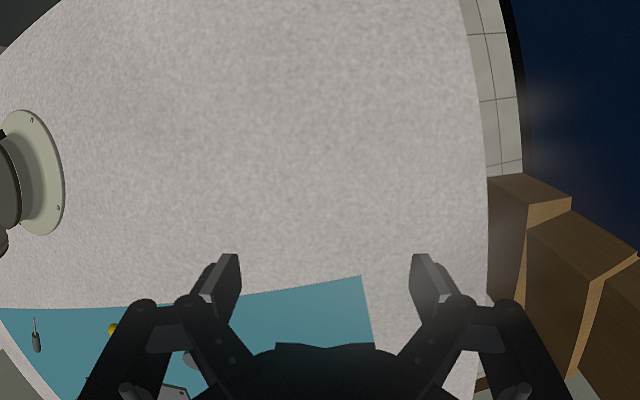

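```bash
cat >> h.py <<'E'
yaw=np.radians(-14.2); X=np.array([np.cos(yaw),np.sin(yaw),0]); Y=np.array([-np.sin(yaw),np.cos(yaw),0])
PIV=np.array([.5222,.0345,0])+.098*X
def W(x,y,z): return PIV+x*X+y*Y+np.array([0,0,z])
Z=np.array([0,0,-1.])
def R(y): return np.c_[np.cross(y,Z),y,Z]
def snap(cams,n,name,box=None,k=1):
    s=cams.snapshot(n); a=s["pixels"][:,:,::-1]
    if box: a=cv2.resize(a[box[1]:box[3],box[0]:box[2]],None,fx=k,fy=k,interpolation=cv2.INTER_CUBIC)
    cv2.imwrite(f"pics/{name}.png",a); return s
E
python3 - <<'E'
from h import *
from plant import env,cams
env.gripper_to(0.0,20)
print(W(.050,-.079,.2),env.solve_ik(W(.050,-.079,.22),R(Y)),env.solve_ik(W(-.150,0,.16),R(X)),env.solve_ik(W(-.150,0,.16),R(-X)))
env.reach(W(.050,-.079,.22),R(Y))
env.line_to(W(.050,-.079,.175),speed=.1)
s=env.get_state();print(s["t"],s["eef_pos"],s["force"],s["width"])
snap(cams,"scene","s1",(255,100,455,295),4*.75)
E
```

```text
[ 0.64629863 -0.07839168  0.2       ] [-6.91580939 18.78206132 22.15603007 93.37396875  0.          7.28419061] [  5.71986358  -6.24996192 -11.69619313  84.55376879   0.
 109.91986358] [  5.71986358  -6.24996192 -11.69619313  84.55376879   0.
 -70.08013642]
4.3667 [ 0.64633111 -0.07822346  0.17543033] [-0.80824317 -0.06809055  0.5357824 ] 3.624308961464114e-05
```

View pics/s1.png

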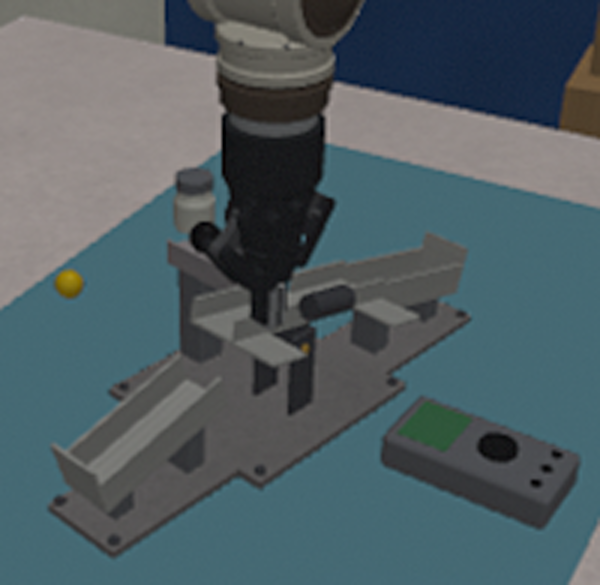

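```bash
python3 - <<'E'
from h import *
S=dict(np.load("scene0.npz"))
def pr(p):
    T=np.linalg.inv(S["cam_to_world"]); q=T@np.r_[p,1]; return ((q[0]/q[2]*f(S)+S["cx"]-255)*3,(q[1]/q[2]*f(S)+S["cy"]-100)*3)
for z in(.16,.15,.14,.13): print(z,pr(W(.05,-.079,z)))
print("tab",pr(W(.047,-.072,.122)))
E
python3 - <<'E'
from h import *
from plant import env,cams
snap(cams,"scene","s2",(310,180,370,250),8)
snap(cams,"wrist","w2")
E
```

```text
0.16 (np.float64(267.28398030731387), np.float64(311.69004387705724))
0.15 (np.float64(266.9674471030538), np.float64(322.43305391713324))
0.14 (np.float64(266.654323862461), np.float64(333.06033115755054))
0.13 (np.float64(266.34455577822763), np.float64(343.57373573637176))
tab (np.float64(269.25624615241475), np.float64(346.93293210861486))
```

View pics/s2.png

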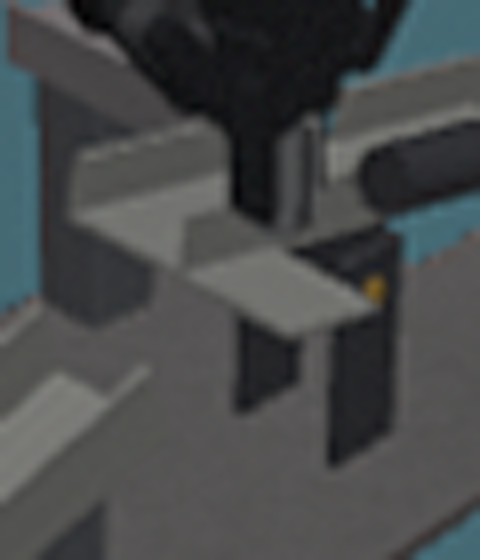

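View pics/w2.png

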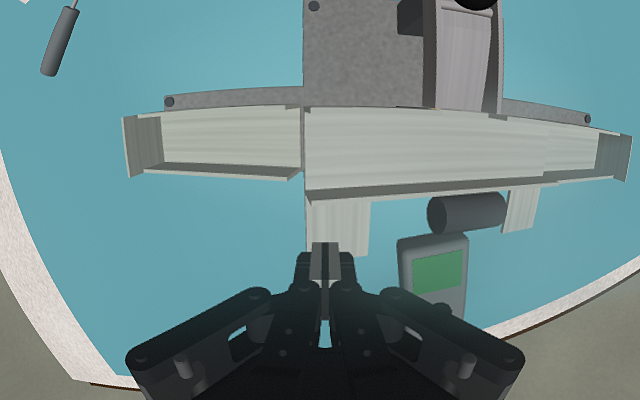

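The fingertips end where they should, above the tab: at (268,325) in the scene crop, and outboard over the tab at (325,245) in the wrist view. Now I'll press.

Run:
```python
from h import *
from plant import env,cams
for z in(.155,.145,.138,.130,.124,.119):
    env.line_to(W(.050,-.077,z),speed=.06)
    s=env.get_state();print(z,round(s["t"],2),s["eef_pos"].round(4),s["force"].round(2))
    if abs(s["force"]).max()>8: print("force!");break
snap(cams,"scene","s3",(255,100,455,295),3)
env.line_to(W(.050,-.077,.22),speed=.15)
T=snap(cams,"top","t3",(220,130,450,260),3.4)
snap(cams,"scene","s4",(255,100,455,295),3)
print(env.get_state()["t"])
```

```text
0.155 5.0 [ 0.6465 -0.0764  0.1545] [-0.26  1.01 -0.17]
0.145 5.32 [ 0.6465 -0.0764  0.1445] [ 0.26 -0.23 -0.73]
0.138 5.58 [ 0.6465 -0.0764  0.1374] [-0.22 -0.82  0.33]
0.13 5.87 [ 0.6465 -0.0764  0.1293] [ 0.13  0.1  -0.14]
0.124 6.12 [ 0.6465 -0.0764  0.1235] [-0.09 -0.98  0.17]
0.119 6.37 [ 0.6466 -0.0764  0.1186] [-0.65  0.09 -0.63]
7.3417
```

View pics/s3.png

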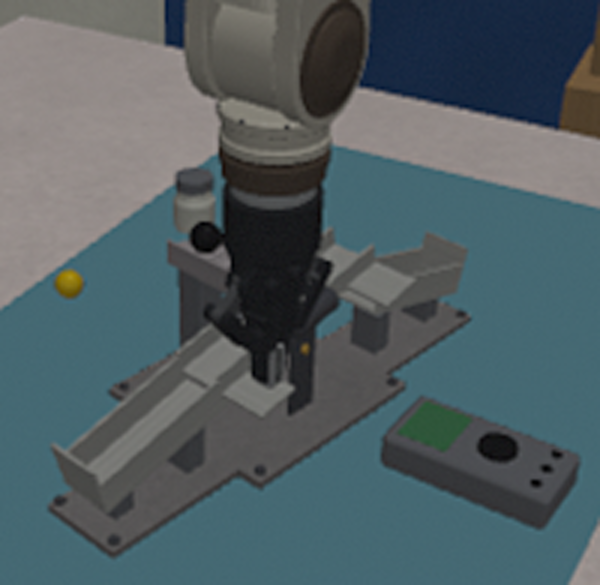

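View pics/s4.png

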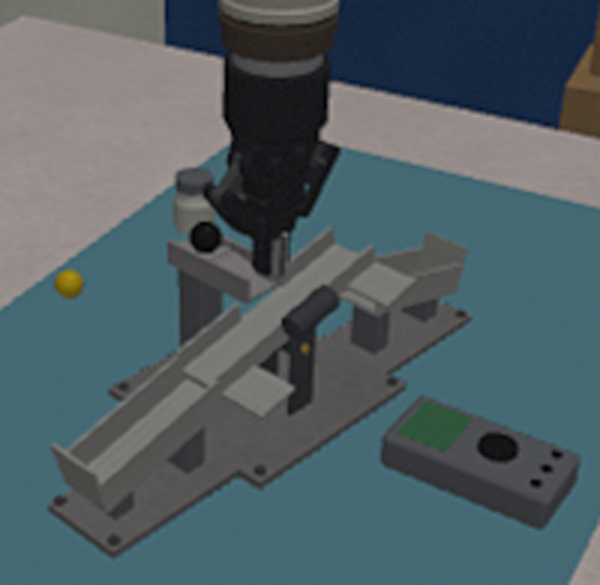

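After release the gate stays over with its right end down: the trough lines up with the right chute at about (200,375). The ball is still waiting at (205,238). Next I go behind the ball and push it.

Run:
```python
from h import *
from plant import env,cams
env.line_to(W(.03,-.06,.25),speed=.2)
env.reach(W(-.160,0,.25),R(Y))
env.line_to(W(-.160,0,.162),speed=.12)
T=snap(cams,"top","t5",(220,130,450,260),3.4)
snap(cams,"scene","s5",(255,100,455,295),3)
w=snap(cams,"wrist","w5")
s=env.get_state();print(s["t"],s["eef_pos"],s["force"],W(-.160,0,.162))
```

```text
9.5417 [0.46253227 0.04973179 0.16288716] [-0.52595758 -0.40675097 -0.13179151] [0.46209439 0.04970906 0.162     ]
```

View pics/s5.png

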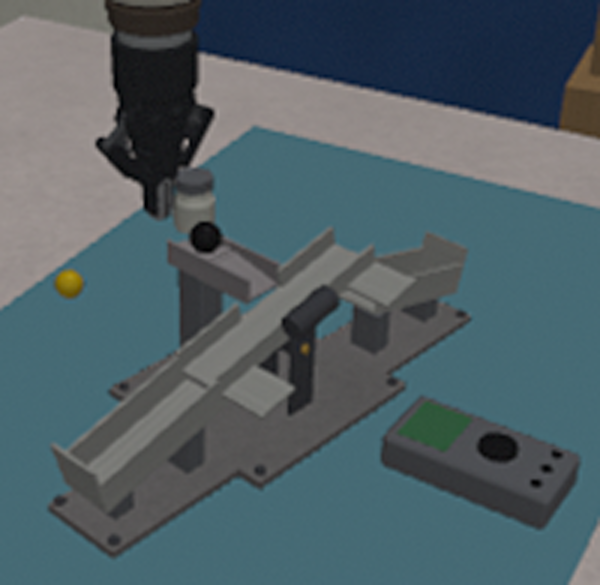

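View pics/w5.png

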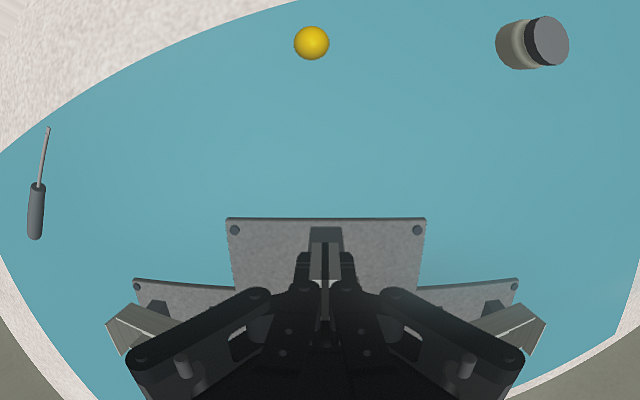

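The fingers are behind the ball at its height and centred on the ledge, with the rig plate symmetric about column 326 in the wrist view. The gate is still right-down. Pushing slowly.

Run:
```python
from h import *
from plant import env,cams
env.line_to(W(-.130,0,.1615),speed=.08)
for x in (-.116,-.110,-.104,-.098,-.092):
    env.line_to(W(x,0,.1615),speed=.035)
    S=cams.snapshot("scene"); st=env.get_state()
    g=S["pixels"][165:192,305:340].max(2); print(x,round(st["t"],2),st["force"].round(2),(g<40).sum())
    cv2.imwrite(f"pics/p{int(-x*1000)}.png",cv2.resize(S["pixels"][100:295,255:455,::-1],None,fx=3,fy=3))
env.sleep(1.0)
snap(cams,"scene","s6",(255,100,455,295),3)
```

```text
-0.116 10.67 [-29.86   6.21  25.06] 125
-0.11 11.04 [ 0.5  -0.36 -0.62] 130
-0.104 11.42 [-0.05  0.63 -0.21] 94
-0.098 11.79 [-0.23  0.22 -0.96] 100
-0.092 12.17 [0.44 0.4  0.41] 122
```

View pics/s6.png

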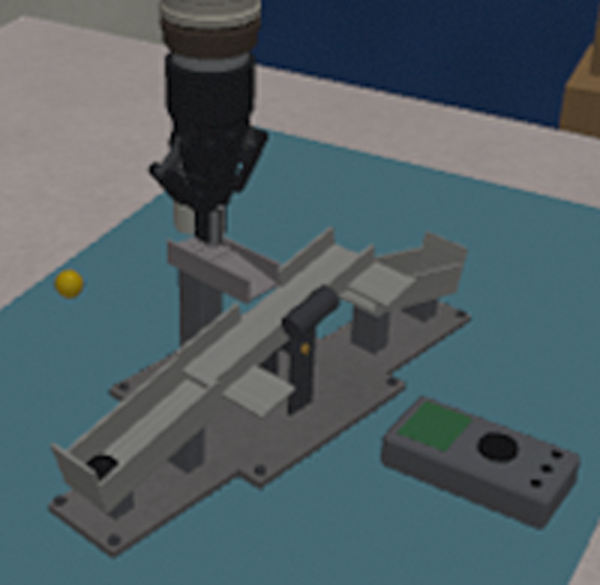

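The ball is in the right chute at the end wall (about (102,465) in the crop). Now I'll retract and do a last check.

Run:
```python
from h import *
from plant import env,cams
env.line_to(W(-.11,0,.27),speed=.15)
env.sleep(1)
S=snap(cams,"scene","s7",(170,100,455,295),2.7)
T=snap(cams,"top","t7")
S0=dict(np.load("scene0.npz"))
d=cv2.absdiff(S["pixels"],S0["pixels"]).max(2)
for n,(a,b,c,e) in dict(meter=(380,230,450,275),driver=(185,245,205,297),yellow=(270,187,286,202)).items(): print(n,d[b:e,a:c].max())
s=env.get_state();print(s["t"],s["force"])
```

```text
meter 8
driver 6
yellow 7
15.2 [ 0.69374674 -0.11824973 -0.44865911]
```

View pics/s7.png

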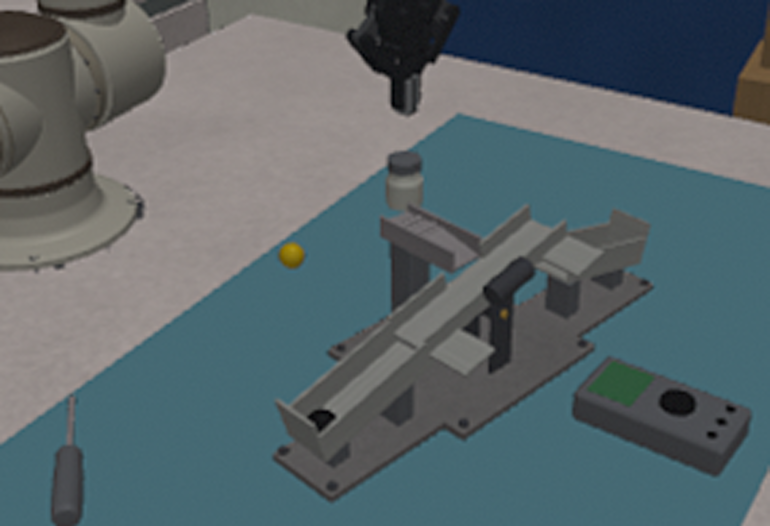

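View pics/t7.png

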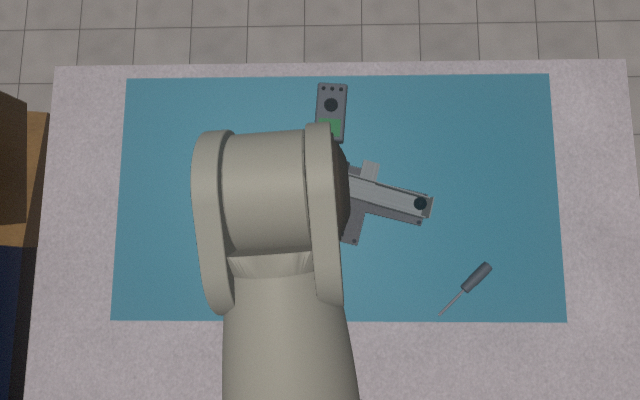

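The black ball rests in the right chute at its end wall, at (420,203) in the top view. The gate is right-down, the arm is clear, and the bystanders are where they were.

```bash
python3 -c "
from plant import env
print(env.finish_job())"
```

```text
the job is handed in; nothing more can be done
None
```

The job is done and handed in at about 15 s on the robot's clock. I pressed the gate's raised right tab down with the closed fingertips. It rocked over and stayed right-end-down after release. I then pushed the black ball forward along its ledge, and it rolled over the gate into the right chute.

**Last checks:**
- **Ball and gate:** before hand-in, the scene and top views showed the ball at rest against the right chute's end wall, with the gate still right-down.
- **Robot:** it was clear of everything, and the tool force read under 1 N.
- **Bystanders:** the meter, screwdriver and orange ball matched the first scene picture. I checked the jar only by eye in the scene view, because the arm hid it from the top camera.

**Force spike:** one reading during the push was about 39 N in total (roughly -30, 6 and 25 N along x, y and z). It was probably the fingertips wedging the ball against the front bar. It had gone by the next reading and was well under the 120 N wrist limit. Only spot readings were taken, so a brief higher peak can't be ruled out.

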